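Index the carving turntable and put its brake on

ROBOT

A 6-joint arm with a two-finger parallel gripper is mounted at the origin on the work surface. World frame = base frame: x ahead of the robot, y to its left, z up, the work surface at z = 0. Lengths are in mm, angles in rad, forces in N, time in s.
With the tool pointing down it reaches from about 325 to 775 mm from the base axis. Payload 5.5 kg.
Tool frame: the origin (TCP) lies between the finger pads; the fingertips stand 19 mm ahead of it and the grasp point (between the pads) is the TCP; z points along the fingers, y is the line along which they close (so a half turn about z gives the same grasp; the last joint's range is limited). The gripper opens to 88 mm and grips with 3 to 60 N. Pads are 20 mm wide; open, the fingers measure 115 mm over their backs; the gripper's body (75 mm by 178 mm) begins 61 mm behind the grasp point.
Start: joints at [-1.289, 0.091, 1.231, -0, 1.82, -0.057], TCP at [199.413, -565.907, 241.631] pointing down, gripper open.
Joint ranges: [-2.87, 2.87], [-0.86, 2.18], [0.17, 2.46], [-1.51, 4.65], [0.06, 2.69], [-2.65, 2.65]. Speed limits (rad/s): [2.57, 2.57, 3.01, 3.14, 3.14, 3.14].

INTERFACE

Orientations are given as a rotation vector (axis times angle).
In Python, from plant import readout, imaging, job gives the robot as it stands.
- The arm moves only by the tool move_arm, never from a script. Its arguments are lists of equal length, an entry for each row: "linear": the shift along the tool's x, y, z in units of 30 mm (1.0 is 30 mm), a list of three; "turn": the turn, a rotation vector about the tool's x, y, z in units of 5 degrees (1.0 is 5 degrees), a list of three; "fingers": the gripper command: -1 is shut, 1 is fully open, values between are in proportion. In form: {"linear": [[dx, dy, dz], ...], "turn": [[wx, wy, wz], ...], "fingers": [fingers, ...]}. A call has 1 to 10 rows; each row is the pose to reach, as a shift and turn from the pose commanded when the call began, along the tool's axes at that moment; what a row does not reach only later rows make up. A row lasts 1/8 s, in which the tool goes at most 62.5 mm and 10.7 degrees, less where a joint would pass 70% of its speed; a pose out of reach is approached as far as the arm can. A call with a gripper value outside its range is refused whole. The fingers move at their own pace and stop on an object; "newtons" is the grip in N (left out, the last holds). Time passes only in rows, so rows that repeat a pose let the fingers close. It gives the time, the measured TCP pose, the force, the opening and the grip force at its end, in the units of the state.
- readout.read_state(): the state, without advancing time (a new reading comes with each control period).
- imaging.snapshot(name): name is "scene" or "top" or "wrist"; returns a dict with "color" (400x640x3 uint8, blue, green, red), "vertical_fov" (degrees; the focal length in pixels is half the picture's height over the tangent of half this angle, whatever the lens; pixels are square), "cx", "cy" (the principal point, pixels), "k1" (the pictures are not rectified: a ray, as slopes to the right and down, at radius r is drawn at 1 + k1 r^2 times it, then the intrinsics apply), "pose" (4x4, takes a point from camera to world coordinates); the wrist camera has in their place "hand_eye" (4x4, takes a point from camera to tool coordinates, whose origin is the TCP and whose axes are the flange's). Camera axes: x right, y up, looking along -z (the intrinsics and any distortion apply to the point x, -y, -z); pixel columns grow to the right and rows downward; lengths in mm; the calibration is good to about 2 mm. A picture is of the moment at which its call begins: read the wrist's pose just before it. There is no depth.
- job.hand_in(): hands the job in; it is judged then, once.
The state is a dict: "t": time; "joint_pos": joint angles; "dq": joint speeds; "effort": joint torques, N m; "tcp_pos": TCP position; "ee_rot": TCP orientation; "ft_force": force on the tool from outside, world axes, zero at the start; "ft_torque": the same for the moment, N m; "gripper_width": opening from 0.0 (shut) to 1.0 (fully open); "gripper_force": force on a finger pad.
Only numpy, scipy, OpenCV 4.12 (cv2) and the standard library are available. Lean on these libraries where they do the work, as an engineer would, in place of code of your own. Each camera call takes 0.05 s, during which the arm holds its last target. There are 200 camera calls.

TASK

Set the carving turntable for the next cut: push its lever round, without gripping it, until the pointer stands at the one long mark of the scale. Then, leaving the lever there, push the brake toggle beside the turntable all the way over, away from the robot. The clay pot must stay standing in the middle of the wheel, and everything else on the table stays where it is.

Things in the scene. Friction and masses are not known exactly. Their poses are not given: they have to be found in the camera images.
- turntable: The fixed foot of the turntable, a dark steel disc 170 mm across with a column; it carries the aluminium wheel, 200 mm across, top face 60 mm above the table. Origin: on the vertical turning axis, at table level. Its x axis points roughly away from the robot (within 0.15 rad), y to the left.
- ring (a joint): Angle of the wheel and lever, rad, counter-clockwise from above positive, limits -1.2 and 1.15. At 0 the lever points along the turntable's -x (at the robot); it starts negative, to the left of there (+y), 0.45 to 1.65 rad short of the long mark, which lies in the positive direction. Dry friction, about 2.5 N at the paddle; it stays where it is left.
- pointer_tip (a point): Tip of the small dark pointer at the outer end of the lever, 176 mm from the turning axis, 30 mm above the table, just over the scale. It is in line with the paddle and the axis.
- long_mark (a point): The point of the one long mark where the pointer tip must stand, 176 mm from the turning axis. The scale is a fixed aluminium arc, 165 to 205 mm from the axis, top 26 mm above the table, with black radial marks every 10 degrees: one long (32 mm, 5 mm wide), the others short (9 mm).
- brake (a joint): Angle of the brake toggle, rad: 0 = leaning towards the robot (off, as it starts), 1.0 = all the way over, away from the robot (on). It stays where it is left; about 1 N moves it.
- brake_tip (a point): Centre of the black ball (26 mm across) on the brake toggle, a 10 mm rod; ball centre 60 mm from the pivot. At 0 the ball is 29 mm nearer the robot than the pivot and 75 mm above the table; it swings in the x-z plane of the brake block over the top (82 mm) to 29 mm beyond the pivot.
- pot: Loose terracotta pot, 68 mm across, 65 mm tall, standing near the middle of the wheel (within 8 mm of the axis), top 125 mm above the table; it turns with the wheel. Origin: centre of its underside.
- cup: Loose white cup, 64 mm across, 70 mm tall, to the left of and beyond the turntable. Origin: centre of its underside.
- block: Loose wooden block, 90 x 50 x 30 mm, to the right of and before the turntable. Origin: centre of its underside.
- jar: Loose jar, 64 mm across, 100 mm tall, far left. Origin: centre of its underside.
- brush: Loose brush lying on the table at the left.
- knife: Loose spatula lying on the table at the right.
- rosette: Loose round plaster rosette, 100 mm across, 24 mm high, lying at the right.
- paddle (a point): Top edge, mid-length, of the paddle: the upright flat steel plate at the end of the bar (lever) that stands out from the wheel's rim. 142 mm from the turning axis, 100 mm above the table. The plate is 36 mm long along the lever (124 to 160 mm from the axis), 14 mm thick, 48 to 100 mm above the table. Clear for 60 mm on its left. Pressing both side faces at once is gripping.
- brake_base: Grey block of the brake, 70 x 50 x 25 mm, fixed at the right of the wheel. Origin: centre of its underside, at x = 30, y = -165 mm in the turntable's frame; same axes as the turntable. The toggle's pivot is on its middle, 22 mm above the table.
There are look-alikes about, which are no part of the job. Of the things shaped like the pot, the terracotta one is meant. What is shaped like the brake_base but purple is not meant.

How it is judged (in metres and radians):
On the way, in this order (a step that is already met when the one before it is completed fails the run):
1. the lever is pushed while the pointer is still away from the mark ((contact force between the fingers and ring_c0 above 0.4 N or contact force between the fingers and ring_c1 above 0.4 N or contact force between the fingers and ring_c2 above 0.4 N or contact force between the fingers and ring_c3 above 0.4 N) and horizontal distance between pointer_tip and long_mark above 0.015 m), for 0.1 s.
2. the pointer stands still at the long mark with the brake still off (horizontal distance between pointer_tip and long_mark below 0.006 m and velocity of joint ring between -0.05 and 0.05 rad/s and value of joint brake below 0.3 rad), for 0.3 s.
At the end, for the whole second after the job is handed in: The pointer tip is within 6 mm (2 degrees) of the long mark, the brake toggle is over beyond 0.85 of its 1.0 rad, the pot stands upright within 20 mm of the turning axis, and nothing else on the table has moved more than 30 mm (horizontal distance between pointer_tip and long_mark below 0.006 m and value of joint brake above 0.85 rad and angle between pot's own z axis and vertical below 0.1 rad and horizontal distance between pot and turntable below 0.02 m and linear speed of pot below 0.02 m/s and distance of each of cup, block, jar, brush, knife, rosette from where it was at the start of the episode below 0.03 m); the robot touches nothing.
It fails at once if the lever is gripped (fingers press both faces of its paddle at once) (contact force between the fingers and ring_c1 above 2 N and contact force between the fingers and ring_c3 above 2 N).
It fails at once if the pot is lifted, tipped or shifted off the middle of the wheel (z of pot in the frame of turntable above 0.07 m or angle between pot's own z axis and vertical above 0.3 rad or horizontal distance between pot and turntable above 0.025 m).
It fails at once if another thing on the table is moved more than 30 mm (distance of any of cup, block, jar, brush, knife, rosette from where it was at the start of the episode above 0.03 m).
It also fails if it takes over 59 s, if anything falls off the work surface, if the arm or the gripper's body presses on something with over 40 N, if the wrist force passes 120 N, or if a joint passes its speed limit or range.

## Working session

There is one attempt and no reset: what is moved stays moved. The work goes in short steps, Python scripts to look and compute and a tool call to move; the robot and the scene stay as the last step left them, time stands still between calls to the robot, and variables do not carry over. Pictures are saved under pics/ and viewed, at most 10 in all, crops included, and the job is handed in when it is done.

Besides the shell and the picture viewer there is one more tool, called after ">>>" as name(argument=value, ...) on one line, values as JSON. move_arm: Moves the arm, as the interface text tells. Its arguments: {"type":"object","properties":{"linear":{"type":"array"},"turn":{"type":"array"},"fingers":{"type":"array"},"newtons":{"type":"number"}},"required":["linear","turn","fingers"]}

```bash
mkdir -p pics
python3 - <<'E'
from plant import readout, imaging
import cv2,pickle,numpy as np
print(readout.read_state())
for n in("top","scene"):
    s=imaging.snapshot(n); pickle.dump(s,open(n+".pkl","wb")); cv2.imwrite(f"pics/{n}0.png",s["color"])
    print({k:v for k,v in s.items() if k!="color"})
E
```

```text
{'t': 0.0, 'joint_pos': array([-1.28869283e+00,  9.18532187e-02,  1.23188006e+00, -3.24956367e-06,
        1.81978697e+00, -5.67034515e-02]), 'dq': array([-0.00251433,  0.00191279,  0.00055476,  0.00114753,  0.00064082,
        0.00119541]), 'effort': array([-2.84674752e-04, -4.46455443e+01, -4.06439137e+01,  6.98060752e-02,
        2.94445432e-02, -1.26069758e-04]), 'tcp_pos': array([ 199.34092536, -565.64527151,  240.51350575]), 'ee_rot': array([-3.09473495e+00, -5.29330812e-01,  3.45225679e-04]), 'ft_force': array([-0.99204029, -0.49110771,  0.0834926 ]), 'ft_torque': array([0.00503564, 0.01170003, 0.01213043]), 'gripper_force': 0.0, 'gripper_width': 0.9973452716987367}
{'vertical_fov': 56.079707427959356, 'cx': 320.2774908705523, 'cy': 194.36334868950473, 'k1': -0.018496577329639434, 'pose': array([[ 3.94794144e-03,  9.95005354e-01, -9.97434634e-02,
         3.84699998e+02],
       [-9.99946793e-01,  2.97748249e-03, -9.87654049e-03,
         1.07245628e+01],
       [-9.53022626e-03,  9.97771483e-02,  9.94964168e-01,
         1.16468099e+03],
       [ 0.00000000e+00,  0.00000000e+00,  0.00000000e+00,
         1.00000000e+00]])}
{'vertical_fov': 56.30995194851046, 'cx': 317.77414682701345, 'cy': 208.74812676061327, 'k1': 0.020876304826998145, 'pose': array([[-5.28271166e-01, -4.97697649e-01,  6.87914693e-01,
         1.27425285e+03],
       [ 8.49073192e-01, -3.11628672e-01,  4.26570375e-01,
         4.74025370e+02],
       [ 2.07086951e-03,  8.09434754e-01,  5.87206173e-01,
         7.54601299e+02],
       [ 0.00000000e+00,  0.00000000e+00,  0.00000000e+00,
         1.00000000e+00]])}
```

View pics/top0.png

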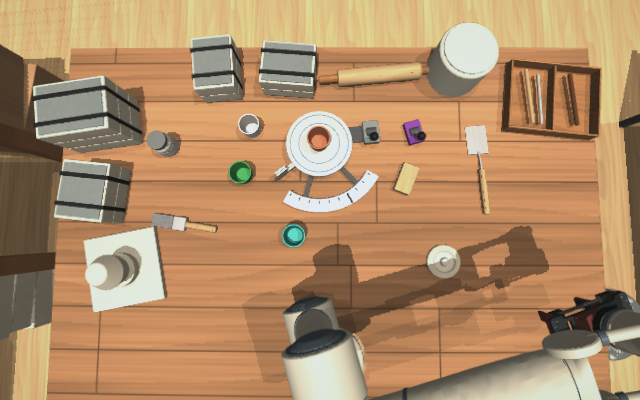

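View pics/scene0.png

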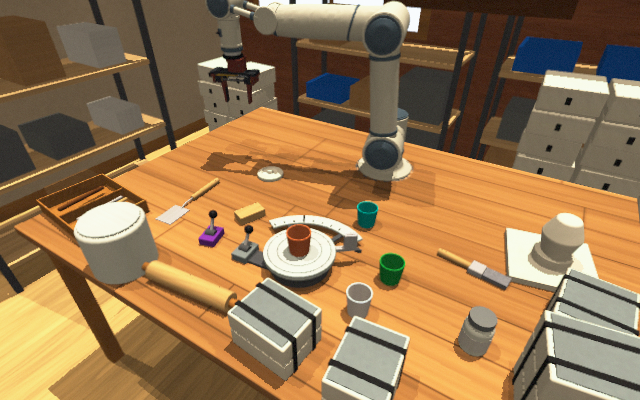

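Top view: the terracotta pot is at (318,138), with pot-shaped look-alikes in green (240,172) and teal (293,235). The grey brake is at (371,131) and the purple look-alike at (415,131). The lever/paddle is at (284,172), and the long mark seems to be near (349,197). One close crop to check this.

Run:
```python
import pickle,cv2
c=pickle.load(open("top.pkl","rb"))["color"][105:217,265:395]
cv2.imwrite("pics/crop1.png",cv2.resize(c,None,fx=5,fy=5,interpolation=cv2.INTER_CUBIC))
```

```text
(no output)
```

View pics/crop1.png

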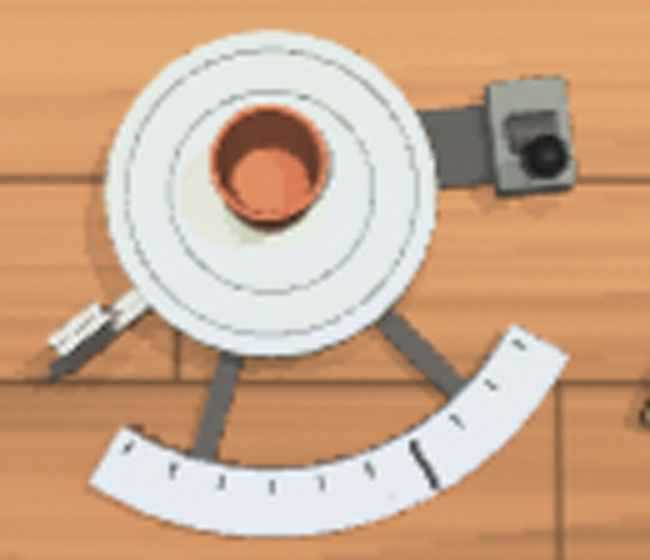

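```bash
cat > h.py <<'E'
import numpy as np,pickle,cv2
def ray(s,uv,pose):
    f=200/np.tan(np.radians(s["vertical_fov"]/2))
    K=np.array([[f,0,s["cx"]],[0,f,s["cy"]],[0,0,1]])
    p=cv2.undistortPoints(np.array([[uv]],float),K,np.array([s["k1"],0,0,0.]))[0,0]
    return pose[:3,3],pose[:3,:3]@np.array([p[0],-p[1],-1])
def onz(s,uv,z,pose=None):
    o,d=ray(s,uv,s["pose"] if pose is None else pose)
    return (o+d*(z-o[2])/d[2])[:2]
def full(c,o=(265,105),k=5): return ((c[0]+.5)/k-.5+o[0],(c[1]+.5)/k-.5+o[1])
def circ(P):
    P=np.array(P);A=np.c_[2*P,np.ones(len(P))]
    c=np.linalg.lstsq(A,(P**2).sum(1),rcond=None)[0]
    return c[:2],np.sqrt(c[2]+c[:2]@c[:2])
E
python3 - <<'E'
from h import *
s=pickle.load(open("top.pkl","rb"))
g=lambda c,z:onz(s,full(c),z)
C,r=circ([g(c,60) for c in [(106,195),(438,195),(271,30),(271,357),(155,311),(388,78),(155,78),(388,311)]])
print("wheel",C,r)
print("outer",circ([g(c,26) for c in [(271,537),(568,355),(90,485),(180,524),(400,508),(500,440)]]))
print("inner",circ([g(c,26) for c in [(517,325),(125,428),(271,468),(412,436)]]))
pol=lambda p:(np.linalg.norm(p-C),np.degrees(np.arctan2(*(p-C)[::-1])))
for n,c,z in [("m0",(414,443),26),("m1",(434,487),26),("tick+1",(457,421),26),("tick-1",(370,470),26),("padA",(50,343),100),("padB",(104,306),100),("bx",(487,85),25),("b",(567,77),25),("b",(575,186),25),("b",(497,195),25),("ball",(545,155),75),("potrim",(270,156),125),("ptr",(52,375),30)]:
    p=g(c,z);print(n,p,pol(p))
E
```

```text
wheel [649.9652547   26.36656331] 99.798317272201
outer (array([653.43581838,  29.54223331]), np.float64(207.34687748938305))
inner (array([655.37555593,  25.23741383]), np.float64(169.61777814062216))
m0 [502.66036421 -60.59849524] (np.float64(171.06037580870614), np.float64(-149.4434789275943))
m1 [475.80634319 -72.6640608 ] (np.float64(200.3456786957351), np.float64(-150.3764784262448))
tick+1 [516.22973323 -86.86103912] (np.float64(175.2303616868756), np.float64(-139.74697375753746))
tick-1 [486.06122912 -33.78009238] (np.float64(174.59137949402182), np.float64(-159.84874915413977))
padA [552.08579498 152.63975533] (np.float64(159.76641593119678), np.float64(127.78071173288987))
padB [573.65924153 121.89102345] (np.float64(122.26009214801162), np.float64(128.61825337108058))
bx [ 726.79208899 -106.84121321] (np.float64(153.77475147732164), np.float64(-60.02604371081472))
b [ 732.00422007 -156.63640942] (np.float64(200.55044219982844), np.float64(-65.85363684197132))
b [ 662.81930349 -160.72744129] (np.float64(187.53504506657418), np.float64(-86.06974453253426))
b [ 657.03114049 -112.47489921] (np.float64(139.02114392325785), np.float64(-87.08663063529107))
ball [ 669.30527209 -135.68471813] (np.float64(163.20126865558123), np.float64(-83.19422293144589))
potrim [655.377601    26.44689991] (np.float64(5.41294248740649), np.float64(0.850390945320132))
ptr [543.34077162 160.4244389 ] (np.float64(171.29008844977733), np.float64(128.49739109306412))
```

The crop shows the lever/paddle at lower left (crop ~78,325) and the long mark at crop (414,443)–(434,487). The fitted wheel radius (99.8 mm), paddle span (122–160 mm) and mark span (171–200 mm) agree with the sizes given. Axis is about (650, 26.5), the lever points at 128°, and the mark is at 210° (world).

```bash
cat > go.py <<'E'
import sys,json
import numpy as np
from scipy.spatial.transform import Rotation as R
from plant import readout
def units(targets,p=None):
    s=readout.read_state();Rm=R.from_rotvec(s["ee_rot"])
    p=s["tcp_pos"] if p is None else p
    print("t",s["t"],"tcp",np.round(s["tcp_pos"],1),"x-yaw",np.degrees(np.arctan2(Rm.as_matrix()[1,0],Rm.as_matrix()[0,0])).round(1),"F",np.round(s["ft_force"],1))
    for t in targets: print(np.round(Rm.inv().apply(np.array(t,float)-p)/30,2).tolist())
E
python3 -c "
from go import *
units([(396,-202,240),(594,163,240),(594,163,88)],np.array([199.4,-565.9,241.6]))"
```

```text
t 0.1 tcp [ 199.3 -565.7  240.6] x-yaw 19.4 F [ 1.  -0.6 -0.5]
[10.21, -9.26, 0.07]
[20.48, -18.54, 0.09]
[20.48, -18.54, 5.15]
```

>>> move_arm(linear=[[10.2, -9.3, 0], [10.2, -9.3, 0], [10.2, -9.3, 0], [10.2, -9.3, 0], [20.5, -18.5, 0], [20.5, -18.5, 0], [20.5, -18.5, 0], [20.5, -18.5, 0], [20.5, -18.5, 0], [20.5, -18.5, 0]], turn=[[0, 0, -2.1], [0, 0, -2.1], [0, 0, -2.1], [0, 0, -2.1], [0, 0, -2.1], [0, 0, -2.1], [0, 0, -2.1], [0, 0, -2.1], [0, 0, -2.1], [0, 0, -2.1]], fingers=[-1, -1, -1, -1, -1, -1, -1, -1, -1, -1])

```text
t: 1.35
tcp_pos: [498.0, -14.5, 241.4]
ee_rot: [3.035, 0.811, -0.0]
ft_force: [0.5, -0.6, 0.2]
gripper_width: 0.007
gripper_force: 0.0
```

Run:
```python
from go import *; from plant import imaging; import cv2,pickle
st=readout.read_state(); s=imaging.snapshot("wrist")
T=np.eye(4);T[:3,:3]=R.from_rotvec(st["ee_rot"]).as_matrix();T[:3,3]=st["tcp_pos"]
s["pose"]=T@s["hand_eye"]; pickle.dump(s,open("w1.pkl","wb")); cv2.imwrite("pics/w1.png",s["color"])
units([(594,163,240),(594,163,88)])
```

```text
t 1.4 tcp [500.   -8.1 240.4] x-yaw 30.3 F [-3.5  4.2 -1.2]
[5.58, -3.35, 0.04]
[5.57, -3.33, 5.11]
```

View pics/w1.png

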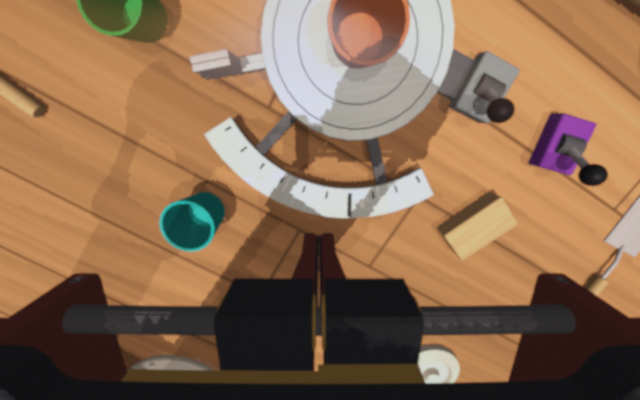

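The wrist view shows the mark at (349,205), the paddle at (212,62), the brake ball at (500,110) and the pot at (368,25); nothing stands on the paddle's far side. Next I go above the pushing side and descend.

>>> move_arm(linear=[[5.6, -3.4, 0], [5.6, -3.4, 0], [5.6, -3.4, 0], [5.6, -3.4, 0], [5.6, -3.4, 0.5], [5.6, -3.4, 2.5], [5.6, -3.4, 4], [5.6, -3.4, 5.1], [5.6, -3.4, 5.1], [5.6, -3.4, 5.1]], turn=[[0, 0, 0], [0, 0, 0], [0, 0, 0], [0, 0, 0], [0, 0, 0], [0, 0, 0], [0, 0, 0], [0, 0, 0], [0, 0, 0], [0, 0, 0]], fingers=[-1, -1, -1, -1, -1, -1, -1, -1, -1, -1])

```text
t: 2.65
tcp_pos: [592.6, 154.6, 90.5]
ee_rot: [3.035, 0.809, 0.004]
ft_force: [0.1, 0.6, 0.2]
gripper_width: 0.002
gripper_force: 0.0
```

```bash
cat >> go.py <<'E'
def arc(phis,d=20,z=88):
    f=np.radians(phis);C=np.array([650,26.5])
    r=np.c_[np.cos(f),np.sin(f)];t=np.c_[-np.sin(f),np.cos(f)]
    return np.c_[C+142*r-d*t,np.full(len(f),z)]
E
python3 -c "
from go import *
units(arc([126,130,134,138,142,146,150,154,158,162]))"
```

```text
t 2.65 tcp [592.6 154.6  90.5] x-yaw 29.8 F [0.1 0.6 0.2]
[-0.31, -0.12, 0.08]
[-0.65, -0.12, 0.08]
[-0.98, -0.1, 0.08]
[-1.31, -0.05, 0.08]
[-1.64, 0.02, 0.08]
[-1.96, 0.11, 0.08]
[-2.27, 0.23, 0.08]
[-2.57, 0.37, 0.08]
[-2.87, 0.52, 0.08]
[-3.15, 0.7, 0.08]
```

>>> move_arm(linear=[[-0.3, -0.1, 0], [-0.65, -0.1, 0], [-1, -0.1, 0], [-1.3, -0.05, 0], [-1.65, 0, 0], [-1.95, 0.1, 0], [-2.25, 0.25, 0], [-2.55, 0.35, 0], [-2.85, 0.5, 0], [-3.15, 0.7, 0]], turn=[[0, 0, 0], [0, 0, 0], [0, 0, 0], [0, 0, 0], [0, 0, 0], [0, 0, 0], [0, 0, 0], [0, 0, 0], [0, 0, 0], [0, 0, 0]], fingers=[-1, -1, -1, -1, -1, -1, -1, -1, -1, -1])

```text
t: 3.9
tcp_pos: [520.3, 89.8, 88.4]
ee_rot: [-3.035, -0.811, 0.001]
ft_force: [3.0, 2.0, 0.3]
gripper_width: 0.008
gripper_force: 1.3
```

```bash
python3 -c "
from go import *
units(arc([162,166,170,174,178,182,186,190,194,198]))"
```

```text
t 3.9 tcp [520.3  89.8  88.4] x-yaw 29.9 F [3.  2.  0.3]
[0.02, 0.03, 0.01]
[-0.25, 0.22, 0.01]
[-0.51, 0.44, 0.01]
[-0.75, 0.67, 0.01]
[-0.97, 0.92, 0.01]
[-1.17, 1.18, 0.01]
[-1.36, 1.46, 0.01]
[-1.53, 1.75, 0.01]
[-1.67, 2.05, 0.01]
[-1.8, 2.36, 0.01]
```

Contact force is about 3.5 N, so the lever is being pushed. Continuing round.

>>> move_arm(linear=[[-0.15, 0.15, 0], [-0.35, 0.3, 0], [-0.6, 0.5, 0], [-0.8, 0.75, 0], [-1, 0.95, 0], [-1.2, 1.2, 0], [-1.35, 1.45, 0], [-1.55, 1.75, 0], [-1.65, 2.05, 0], [-1.75, 2.2, 0]], turn=[[0, 0, 0], [0, 0, 0], [0, 0, 0], [0, 0, 0], [0, 0, 0], [0, 0, 0], [0, 0, 0], [0, 0, 0], [0, 0, 0], [0, 0, 0]], fingers=[-1, -1, -1, -1, -1, -1, -1, -1, -1, -1])

```text
t: 5.15
tcp_pos: [508.3, 6.3, 88.6]
ee_rot: [-3.035, -0.81, 0.0]
ft_force: [1.2, 2.9, 1.1]
gripper_width: 0.005
gripper_force: 1.2
```

Run:
```python
from go import *; from plant import imaging; import cv2,pickle
units(arc([198,202,206,208,210]))
s=imaging.snapshot("top"); pickle.dump(s,open("t2.pkl","wb"))
a=cv2.resize(s["color"][105:217,265:395],None,fx=5,fy=5,interpolation=cv2.INTER_CUBIC)
cv2.imwrite("pics/t2.png",a)
```

```text
t 5.15 tcp [508.3   6.3  88.6] x-yaw 29.9 F [1.2 2.9 1.1]
[-0.06, 0.14, 0.02]
[-0.16, 0.46, 0.02]
[-0.24, 0.78, 0.02]
[-0.28, 0.95, 0.02]
[-0.3, 1.11, 0.02]
```

View pics/t2.png

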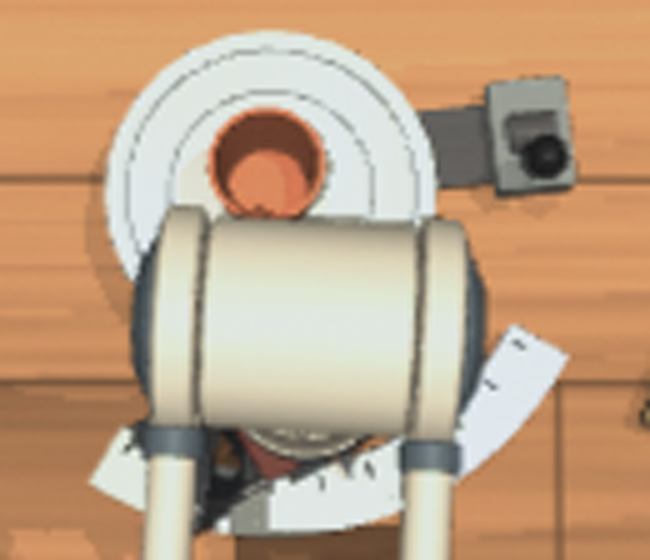

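The arm hides the lever here; the pot is still centred at (267,160). I'll push to about 205°, step back along -y, lift, and look with the wrist camera.

>>> move_arm(linear=[[-0.1, 0.35, 0], [-0.2, 0.6, 0], [-0.2, 0.7, 0], [-0.2, 0.7, 0], [-0.2, 0, 0], [-0.2, -0.8, 0], [-0.2, -0.8, -2], [-1, -0.8, -3.5], [-1, 0, -4.5], [-1, 0, -4.5]], turn=[[0, 0, 0], [0, 0, 0], [0, 0, 0], [0, 0, 0], [0, 0, 0], [0, 0, 0], [0, 0, 0], [0, 0, 0], [0, 0, 0], [0, 0, 0]], fingers=[-1, -1, -1, -1, -1, -1, -1, -1, -1, -1])

```text
t: 6.45
tcp_pos: [482.8, -8.0, 226.5]
ee_rot: [3.034, 0.809, 0.008]
ft_force: [-1.0, -0.5, -0.2]
gripper_width: 0.006
gripper_force: 0.0
```

>>> move_arm(linear=[[-0.8, 0, 0], [-0.8, 0, 0], [-0.8, 0, 0]], turn=[[0, 0, 0], [0, 0, 0], [0, 0, 0]], fingers=[-1, -1, -1])

```text
t: 6.82
tcp_pos: [461.2, -19.1, 222.6]
ee_rot: [-3.034, -0.811, 0.001]
ft_force: [0.1, -0.9, -0.1]
gripper_width: 0.007
gripper_force: 0.0
```

```bash
cat > w.py <<'E'
import sys
from go import *; from plant import imaging; import cv2,pickle
def wrist(n):
    st=readout.read_state(); s=imaging.snapshot("wrist")
    T=np.eye(4);T[:3,:3]=R.from_rotvec(st["ee_rot"]).as_matrix();T[:3,3]=st["tcp_pos"]
    s["pose"]=T@s["hand_eye"]; pickle.dump(s,open(n+".pkl","wb")); print(st["tcp_pos"],st["dq"].round(3)); return s
E
python3 - <<'E'
from w import *
s=wrist("w2"); cv2.imwrite("pics/w2.png",s["color"])
E
```

```text
[461.22458003 -19.14115198 222.58744872] [-0.001  0.008 -0.014 -0.     0.003 -0.004]
```

View pics/w2.png

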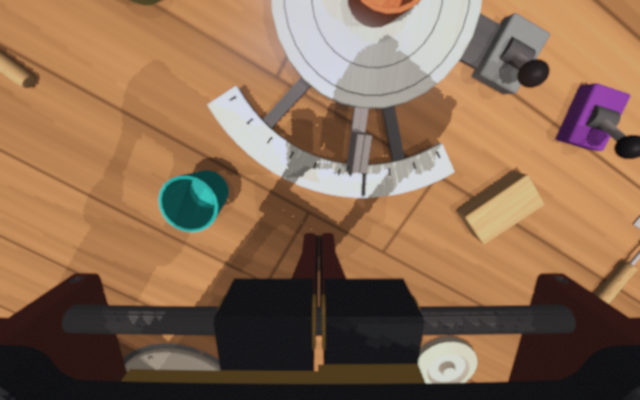

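The pointer (≈360,172) is just short of the long mark (≈364,183). Zooming in.

Run:
```python
import pickle,cv2
c=pickle.load(open("w2.pkl","rb"))["color"][90:205,310:420]
cv2.imwrite("pics/w2c.png",cv2.resize(c,None,fx=5,fy=5,interpolation=cv2.INTER_CUBIC))
```

```text
(no output)
```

View pics/w2c.png

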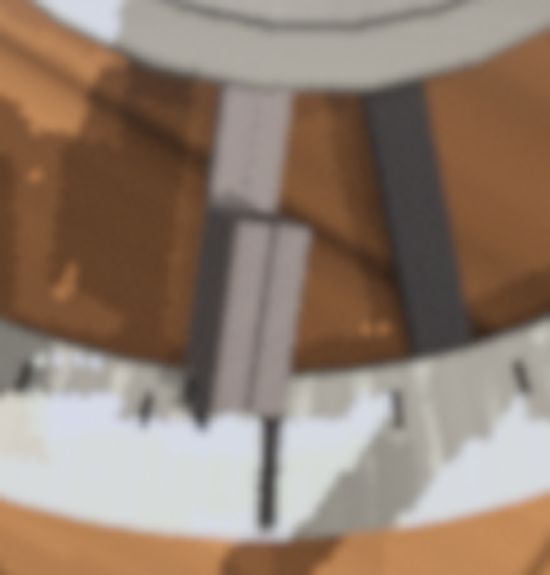

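Run:
```python
from h import *
s=pickle.load(open("w2.pkl","rb"))
C=np.array([650,26.5])
for n,c,z in [("m0",(269,420),26),("m1",(266,525),26),("t+1",(397,408),26),("t-1",(148,410),26),("t+2",(520,377),26),("padA",(273,224),100),("padB",(247,412),100),("padAl",(236,216),100),("padAr",(310,229),100),("padBl",(212,408),100),("padBr",(282,415),100),("ptr?",(201,422),30),("barL",(222,95),43),("barR",(290,95),43)]:
    p=onz(s,full(c,(310,90)),z)-C;print(n,p+C,np.linalg.norm(p).round(1),np.degrees(np.arctan2(*p[::-1])).round(2)%360)
```

```text
m0 [498.16391739 -61.26392029] 175.4 210.03
m1 [475.4101856  -74.91395195] 201.9 210.15
t+1 [516.19972206 -86.6107125 ] 175.2 220.21
t-1 [485.59452221 -34.50555854] 175.4 200.36
t+2 [ 537.40898279 -108.1529931 ] 175.5 230.1
padA [536.68161111 -24.35229904] 124.2 204.17
padB [504.80276692 -38.85878318] 159.2 204.23
padAl [534.50984367 -17.7392487 ] 123.7 200.96
padAr [539.31563538 -30.69621429] 124.6 207.33
padBl [502.14091595 -32.69809659] 159.3 201.82
padBr [507.63397367 -44.92822327] 159.3 206.64
ptr? [489.9928516  -46.39417973] 175.8 204.49
barL [555.1995818   -9.84492993] 101.5 200.98
barR [562.57388932 -22.59293418] 100.3 209.32
```

The readings agree: lever at 204.3°, mark at 210.1°, pointer at r = 176, ticks 10° apart. It needs 5.8° more.

```bash
python3 -c "
from go import *
units([(498,5.5,223),(498,5.5,88),(508,-12,88),*arc([208,210.1],18)])"
```

```text
t 6.875 tcp [461.4 -19.3 222.8] x-yaw 29.9 F [-1.1 -1.2  0.4]
[1.47, -0.11, -0.01]
[1.47, -0.1, 4.49]
[1.47, 0.57, 4.49]
[1.5, 1.06, 4.49]
[1.48, 1.23, 4.49]
```

>>> move_arm(linear=[[1.5, -0.1, 0], [1.5, -0.1, 1.5], [1.5, -0.1, 3], [1.5, -0.1, 4.5], [1.5, -0.1, 4.5], [1.5, 0.3, 4.5], [1.5, 0.6, 4.5], [1.5, 0.8, 4.5], [1.5, 1, 4.5], [1.5, 1.1, 4.5]], turn=[[0, 0, 0], [0, 0, 0], [0, 0, 0], [0, 0, 0], [0, 0, 0], [0, 0, 0], [0, 0, 0], [0, 0, 0], [0, 0, 0], [0, 0, 0]], fingers=[-1, -1, -1, -1, -1, -1, -1, -1, -1, -1])

```text
t: 8.12
tcp_pos: [517.2, -26.4, 89.2]
ee_rot: [-3.035, -0.81, -0.001]
ft_force: [-0.3, 2.4, 2.1]
gripper_width: 0.007
gripper_force: 1.3
```

>>> move_arm(linear=[[0, 0.05, 0], [0, 0.1, 0], [0, 0.1, 0], [0, 0.1, 0], [0, 0.1, 0]], turn=[[0, 0, 0], [0, 0, 0], [0, 0, 0], [0, 0, 0], [0, 0, 0]], fingers=[-1, -1, -1, -1, -1])

```text
t: 8.75
tcp_pos: [518.3, -28.8, 88.5]
ee_rot: [3.035, 0.811, -0.0]
ft_force: [0.0, 1.6, 1.8]
gripper_width: 0.003
gripper_force: 0.6
```

```bash
python3 -c "
from go import *
units(arc([210.1],18))"
```

```text
t 8.75 tcp [518.3 -28.8  88.5] x-yaw 29.9 F [0.  1.6 1.8]
[-0.01, 0.01, 0.02]
```

Back off, lift and check from the same viewpoint.

>>> move_arm(linear=[[0, -0.5, 0], [0, -1.2, 0], [0, -1.2, -1.5], [0, -1.2, -3], [-1.5, -1.2, -4.5], [-2.4, -0.5, -4.5], [-2.4, -0.5, -4.5], [-2.4, -0.5, -4.5]], turn=[[0, 0, 0], [0, 0, 0], [0, 0, 0], [0, 0, 0], [0, 0, 0], [0, 0, 0], [0, 0, 0], [0, 0, 0]], fingers=[-1, -1, -1, -1, -1, -1, -1, -1])

```text
t: 9.75
tcp_pos: [448.2, -50.7, 223.1]
ee_rot: [-3.034, -0.811, 0.001]
ft_force: [-0.3, 0.2, -0.5]
gripper_width: 0.006
gripper_force: 0.0
```

Run:
```python
from w import *
s=wrist("w3"); cv2.imwrite("pics/w3.png",cv2.resize(s["color"][60:200,300:450],None,fx=4,fy=4,interpolation=cv2.INTER_CUBIC))
```

```text
[448.18947214 -50.68638392 223.05225687] [ 0.009  0.017 -0.002 -0.002 -0.001 -0.005]
```

View pics/w3.png

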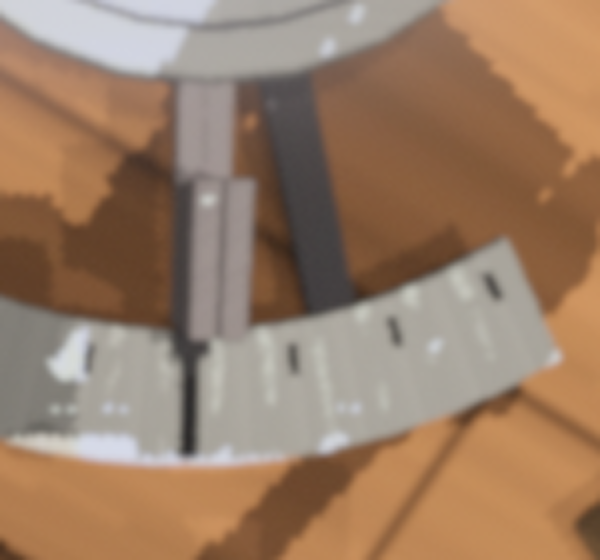

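Run:
```python
from h import *
C=np.array([650,26.5])
s=pickle.load(open("w3.pkl","rb"))
def pr(n,uv,z):
    p=onz(s,uv,z)-C;print(n,(p+C).round(1),np.linalg.norm(p).round(1),np.degrees(np.arctan2(*p[::-1])).round(2)%360)
F=lambda c:full(c,(300,60),4)
for n,c,z in [("m",(189,365),26),("m1",(188,452),26),("padA",(223,180),100),("padB",(218,336),100),("ptr",(191,347),30)]: pr(n,F(c),z)
for w in("w2","w3"):
    s=pickle.load(open(w+".pkl","rb")); im=s["color"].astype(int)
    m=(im.max(2)<45).astype(np.uint8);m[170:]=0
    n,l,st,ce=cv2.connectedComponentsWithStats(m)
    for i in range(1,n):
        if st[i,4]>150: print(st[i]);pr("ball",ce[i],75)
```

```text
m [498.5 -61.1] 175.0 210.05
m1 [476.  -74.6] 201.2 210.16
padA [541.7 -35.3] 124.7 209.69
padB [512.  -52.4] 158.9 209.77
ptr [503.5 -58.3] 169.2 210.07
[519  61  28  25 408]
ball [ 666.8 -135. ] 162.4 275.95
[616 137  24  20 393]
ball [ 666.9 -273.7] 300.7 273.22
[492  28  39  28 604]
ball [ 666.7 -135.4] 162.7 275.89
[604 109  31  22 487]
ball [ 668.  -275.7] 302.8 273.40999999999997
```

Mark 210.1°, lever 209.8° and pointer tip on the line, so it is about 1 mm off. The brake ball is at (666.8, -135.3), matching from three views. Next: turn the tool to yaw 4° and go before the ball.

```bash
python3 -c "
from go import *
units([(625,-138,223),(625,-138,89)])"
```

```text
t 9.8 tcp [448.3 -50.6 222.9] x-yaw 30.0 F [-0.   0.9 -0.2]
[3.65, 5.47, -0.01]
[3.65, 5.47, 4.46]
```

>>> move_arm(linear=[[1.2, 1.8, 0], [2.4, 3.6, 0], [3.65, 5.45, 0], [3.65, 5.45, 0], [3.65, 5.45, 0], [3.65, 5.45, 1.5], [3.65, 5.45, 3], [3.65, 5.45, 4.5], [3.65, 5.45, 4.5], [3.65, 5.45, 4.5]], turn=[[0, 0, 1.5], [0, 0, 3], [0, 0, 4.5], [0, 0, 5.2], [0, 0, 5.2], [0, 0, 5.2], [0, 0, 5.2], [0, 0, 5.2], [0, 0, 5.2], [0, 0, 5.2]], fingers=[-1, -1, -1, -1, -1, -1, -1, -1, -1, -1])

```text
t: 11.05
tcp_pos: [625.6, -138.3, 91.4]
ee_rot: [3.139, 0.109, 0.005]
ft_force: [-0.1, 0.2, 1.0]
gripper_width: 0.003
gripper_force: 0.0
```

```bash
python3 -c "
from go import *
units([(645,-136,88),(695,-133,88),(703,-132,88)])"
```

```text
t 11.05 tcp [ 625.6 -138.3   91.4] x-yaw 4.0 F [-0.1  0.2  1. ]
[0.65, -0.03, 0.11]
[2.32, -0.02, 0.12]
[2.59, -0.03, 0.12]
```

>>> move_arm(linear=[[0.4, 0, 0], [0.7, 0, 0], [1, 0, 0], [1.3, 0, 0], [1.6, 0, 0], [1.9, 0, 0], [2.1, 0, 0], [2.3, 0, 0], [2.4, 0, 0], [2.4, 0, 0]], turn=[[0, 0, 0], [0, 0, 0], [0, 0, 0], [0, 0, 0], [0, 0, 0], [0, 0, 0], [0, 0, 0], [0, 0, 0], [0, 0, 0], [0, 0, 0]], fingers=[-1, -1, -1, -1, -1, -1, -1, -1, -1, -1])

```text
t: 12.3
tcp_pos: [696.9, -133.9, 88.4]
ee_rot: [-3.14, -0.107, -0.0]
ft_force: [-0.6, 0.4, 0.7]
gripper_width: 0.003
gripper_force: 0.1
```

>>> move_arm(linear=[[0.05, 0, 0], [0.1, 0, 0], [0.1, 0, 0]], turn=[[0, 0, 0], [0, 0, 0], [0, 0, 0]], fingers=[-1, -1, -1])

```text
t: 12.68
tcp_pos: [699.7, -133.7, 88.6]
ee_rot: [3.14, 0.107, -0.0]
ft_force: [-1.1, 0.6, -0.8]
gripper_width: 0.007
gripper_force: 0.5
```

Creeping on until the stop shows in the force.

>>> move_arm(linear=[[0.05, 0, 0], [0.1, 0, 0], [0.1, 0, 0]], turn=[[0, 0, 0], [0, 0, 0], [0, 0, 0]], fingers=[-1, -1, -1])

```text
t: 13.05
tcp_pos: [701.6, -133.6, 88.5]
ee_rot: [-3.14, -0.107, 0.005]
ft_force: [-7.8, 0.2, 1.3]
gripper_width: 0.006
gripper_force: 3.4
```

>>> move_arm(linear=[[0.05, 0, 0], [0.1, 0, 0], [0.1, 0, 0]], turn=[[0, 0, 0], [0, 0, 0], [0, 0, 0]], fingers=[-1, -1, -1])

```text
t: 13.42
tcp_pos: [702.1, -133.6, 88.5]
ee_rot: [-3.139, -0.106, 0.015]
ft_force: [-17.7, 1.1, 4.8]
gripper_width: 0.007
gripper_force: 8.7
```

The force climbs to 17.7 N with almost no travel, so the stop is reached. Back straight off, rise, then withdraw for a last look.

>>> move_arm(linear=[[-0.5, 0, 0], [-1.5, 0, 0], [-2, 0, -1.5], [-2, 0, -3], [-2, 0, -4.5], [-4, 1.5, -4.5], [-6, 2.5, -4.5], [-8, 3.5, -4.5], [-8, 3.5, -4.5], [-8, 3.5, -4.5]], turn=[[0, 0, 0], [0, 0, 0], [0, 0, 0], [0, 0, 0], [0, 0, 0], [0, 0, 0], [0, 0, 0], [0, 0, 0], [0, 0, 0], [0, 0, 0]], fingers=[-1, -1, -1, -1, -1, -1, -1, -1, -1, -1])

```text
t: 14.68
tcp_pos: [473.4, -255.0, 224.6]
ee_rot: [3.139, 0.104, 0.004]
ft_force: [1.3, 1.0, 0.2]
gripper_width: 0.004
gripper_force: 0.0
```

Run:
```python
from w import *
s=imaging.snapshot("top"); pickle.dump(s,open("t4.pkl","wb"))
cv2.imwrite("pics/t4.png",cv2.resize(s["color"][105:217,265:425],None,fx=5,fy=5,interpolation=cv2.INTER_CUBIC))
```

```text
(no output)
```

View pics/t4.png

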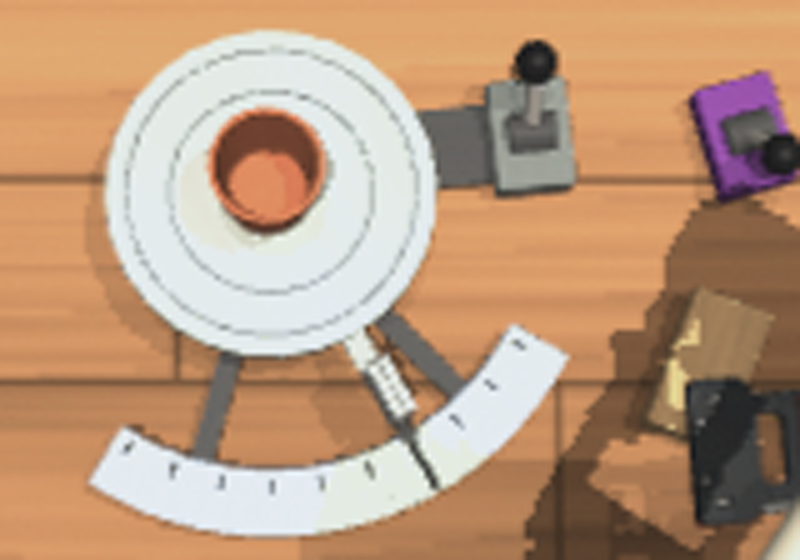

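The brake ball is over at (537,62), the pointer runs into the long mark at (415,445), and the pot stands centred at (268,165). The block is still in place and the arm is clear at z = 224.

```bash
python3 -c "
from plant import job
print(job.hand_in())"
```

```text
the job is handed in; nothing more can be done
None
```

The job is handed in, with no verdict returned: the pointer is about 1 mm from the long mark, the brake toggle is fully over against its stop, the pot is still standing in the middle of the wheel, and the arm touches nothing.

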